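# Load the bottle mixer and lock its hold-down frame on the two pins

## Task

Get the bottle mixer ready to run: stand the loose small brown bottle (the twin of the one already loaded) in the empty cup of the tilted carrier, then lift the hold-down frame by its handle and hang it over both pins so that it sits fully down round both bottle necks, and push both latch bolts fully home over the frame's ends. Set the bottle and the frame down, do not drop them, leave the loaded bottle in its cup, and do not push aside or knock over the tall brown bottle, the conical flask or the beaker.

Things in the scene. Friction and masses are not known exactly. Their poses are not given: they have to be found in the camera images.
- mixer: The bottle mixer, a white bench machine (316 mm wide, 180 mm deep) fixed to the worktop, a little turned either way. Origin: at worktop height below the middle of its carrier, 78 mm before its back; x to its back (away from the robot), y to its left, z up. Base 46 mm high, drive box behind (top at 91 mm), and two cheeks (tops 118 mm up, 138 to 154 mm left and right of the middle) that bear the tilted carrier.
- carrier: Fixed aluminium plate 112 x 252 mm, sloping 25 degrees, low edge to the robot. Origin: centre of its upper face, 98 mm above the worktop; z is the plate's normal (leans 25 degrees towards the mixer's front), y to the mixer's left, x up the slope. Along z stand, at x = 0: cups at y = -44 (empty) and +44 mm, posts with pins at y = +-84 mm, latch brackets 26 x 18 mm, 108 mm high, at y = +-114 mm.
- empty_cup (a point): Centre of the inner floor of the empty cup (the right-hand one), 4 mm above the carrier's plate. The cup is a round well, 55.4 mm inside diameter with a flared mouth, 47 mm deep from this floor to the rim (outer diameter at the rim 66 mm), its axis along the carrier's z. The bottle fits with about 1.5 mm of play all round and settles against the downhill side.
- full_cup (a point): Centre of the inner floor of the left-hand cup, the same size, in which the twin bottle stands.
- frame_seat (a point): Midpoint between the tops of the two rest pads, 100 mm above the carrier's plate: where the centre of the frame's underside lies when the frame is fully down.
- pin_left_top (a point): Tip of the left pin, 84 mm left of the carrier's middle, 128 mm above the plate. The pin (10 mm diameter, top 8 mm tapered) stands 28 mm above the top of a rest pad (44 mm along the carrier's x, 20 mm along its y) on a 14 mm steel post; the frame's ends rest on the two pads.
- pin_right_top (a point): Tip of the right pin, the same.
- bottle: The small brown bottle to load, black screw cap: 52 mm diameter, 115 mm high, 0.3 kg (may vary). Origin: centre of its underside, z up its axis. Straight wall up to 71 mm, then a shoulder narrowing to the neck; cap 36 mm diameter from 97 to 115 mm. Starts upright on the worktop right of the frame, in one of three places that it, the tall bottle and the flask may swap.
- mate: The twin bottle, same shape, already standing in the left cup, tilted with the carrier. Loose in its cup; leave it there.
- frame: Hold-down frame: loose bare aluminium plate 70 x 198 x 6 mm, about 0.3 kg, lying flat on the worktop, handle up. Origin: centre of its underside; y along its length, z to the handle. Pin holes 12.5 mm at y = +-84 mm, round windows 48 mm at y = +-44 mm for the bottle caps, side flanges 12 mm high. Same either way round. Fully down it rests on the rest pads, pins and caps standing through it.
- frame_handle (a point): Middle of the frame's handle, a black bar 14 mm wide (frame x), 56 mm long (frame y) and 14 mm high, centred 45 mm above the frame's underside, on two 9 mm stems 12 mm either side of its middle. Pinch it across its 14 mm width.
- latch_left (a joint): Slide of the left latch bolt in m: 0 = drawn outward (starts 0 to 0.002), 0.016 = fully home, inward over the frame's left end by 9 mm. Moves along the carrier's y towards the middle against about 4 N of friction and stays where it is left. Bolt underside 109.5 mm above the plate, 3.5 mm over the seated frame; a raised frame blocks it, a bolt left home keeps the frame off.
- latch_right (a joint): The same for the right latch bolt; it slides to the left, towards the middle.
- latch_left_knob (a point): Middle of the left bolt's upright round knob: 17 mm diameter, top 10 mm above this point along the carrier's z, underside 12 mm below. It lies 142 mm left of the carrier's middle at joint value 0, 133.5 mm above the plate, and moves with the bolt. Push it from outside or pinch it.
- latch_right_knob (a point): The same on the right bolt.
- tall_bottle: A taller brown bottle with black cap, 60 mm diameter, 150 mm high, standing on the worktop; origin at its underside. Not to be moved.
- flask: A conical glass flask with cork, 62 mm diameter, 118 mm high, origin at its underside. Not to be moved.
- beaker: A small glass beaker, 54 mm diameter, 71 mm high, origin at its underside, farther back. Not to be moved.

How it is judged:
On the way, in this order (a step that is already met when the one before it is completed fails the run):
1. the small brown bottle stands fully down in the empty cup (distance between bottle and empty_cup below 0.006 m and angle between the z axis of bottle and the z axis of carrier, either way round below 0.12 rad), for 0.3 s.
2. the frame sits fully down on both rest pads, over both pins, with both bottles in their cups (all of step 1 and distance between frame and frame_seat below 0.004 m and angle between the z axis of frame and the z axis of carrier, either way round below 0.03 rad and angle between the y axis of frame and the y axis of carrier, either way round below 0.05 rad and distance between mate and full_cup below 0.006 m), for 0.3 s.
At the end, for the whole second after the job is handed in: Both small brown bottles stand fully down in the two cups (within 6 mm; the newly loaded one parallel to the cup within 0.12 rad), the frame rests on both rest pads over both pins (within 4 mm and 0.03 rad), both latch bolts are at least 13 mm in, and all is at rest (all of step 2 and value of joint each of latch_left, latch_right above 0.013 m and linear speed of each of frame, bottle below 0.02 m/s); the robot touches nothing.
It fails at once if the bottle is dropped into the cup (moves faster than 0.4 m/s within 30 mm of its seat) (distance between bottle and empty_cup below 0.03 m and linear speed of bottle above 0.4 m/s).
It fails at once if the frame is dropped onto the posts (moves faster than 0.4 m/s within 25 mm of its seat) (distance between frame and frame_seat below 0.025 m and linear speed of frame above 0.4 m/s).
It fails at once if the bottle already loaded leaves its cup (by more than 25 mm) (distance between mate and full_cup above 0.025 m).
It fails at once if the tall bottle, the flask or the beaker is pushed more than 30 mm or knocked over (distance of any of tall_bottle, flask, beaker from where it was at the start of the episode above 0.03 m or angle between any of tall_bottle, flask, beaker's own z axis and vertical above 0.4 rad).
It also fails if it takes over 72 s, if anything falls off the work surface, if the arm or the gripper's body presses on something with over 40 N, if the wrist force passes 120 N, or if a joint passes its speed limit or range.

## Robot

A 6-joint arm with a two-finger parallel gripper is mounted at the origin on a cart in front of the work surface, level with it; the furniture and walls round the work are solid. World frame = base frame: x ahead of the robot, y to its left, z up, the work surface at z = 0. Lengths are in m, angles in rad, forces in N, time in s.
With the tool pointing down it reaches from about 0.375 to 0.975 m from the base axis. Payload 3.8 kg.
Tool frame: the origin (TCP) lies between the finger pads; the fingertips stand 17 mm ahead of it and the grasp point (between the pads) lies 2 mm behind it; z points along the fingers, y is the line along which they close (so a half turn about z gives the same grasp; the last joint's range is limited). The gripper opens to 85 mm and grips with 20 to 120 N. Pads are 22 mm wide; open, the fingers measure 114 mm over their backs; the gripper's body (76 mm by 85 mm) begins 54 mm behind the grasp point. The pads swing forward as they close: fully open they stand 13 mm farther back than shut.
Start: joints at [-1.303, 0.264, 1.604, -0, 1.274, -0.037], TCP at [0.203, -0.644, 0.248] pointing down, gripper open.
Joint ranges: [-2.63, 2.63], [-0.94, 2.18], [0.31, 2.57], [-1.31, 4.45], [0, 2.66], [-2.55, 2.55]. Speed limits (rad/s): [2.57, 2.57, 3.14, 3.14, 3.14, 3.14].

## Interface

Orientations are given as a rotation vector (axis times angle).
In Python, from workcell import bot gives the robot as it stands.
- The arm moves only by the tool play_rows, never from a script. Its argument "steps" is one flat list of numbers, 4 for each row, row after row: the shift along the tool's x, y, z in m, then the turn about the tool's z in rad. A call has 1 to 10 rows; each row is the pose to reach, as a shift and turn from the pose commanded when the call began, along the tool's axes at that moment; what a row does not reach only later rows make up. A row lasts 1/8 s, in which the tool goes at most 62.5 mm and 10.7 degrees, less where a joint would pass 70% of its speed; a pose out of reach is approached as far as the arm can. A call with a gripper value outside its range is refused whole. "jaw" is the closure in counts, from 0 (fully open) to 255 (shut), set as the call begins (left out, the last holds). The fingers move at their own pace and stop on an object; "grip_force" is the grip in N (left out, the last holds). Time passes only in rows, so rows that repeat a pose let the fingers close. It gives the time, the measured TCP pose, the force, the opening and the grip force at its end, in the units of the state.
- bot.read_state(): the state, without advancing time (a new reading comes with each control period).
- bot.read_camera(name): name is "side" or "top"; returns a dict with "pixels" (420x560x3 uint8, blue, green, red), "mtx" (3x3 intrinsics, pixels), "R" (3x3) and "t" (3): a world point X has camera coordinates R X + t. Camera axes: x right, y down, z forward; pixel columns grow to the right and rows downward; lengths in m; the calibration is good to about 2 mm. A picture is of the moment at which its call begins. There is no depth.
- bot.finish_job(): hands the job in; it is judged then, once.
The state is a dict: "time": time; "q": joint angles; "joint_vel": joint speeds; "joint_torque": joint torques, N m; "tool_pos": TCP position; "tcp_rot": TCP orientation; "wrist_force": force on the tool from outside, world axes, zero at the start; "torque": the same for the moment, N m; "width": opening from 0.0 (shut) to 1.0 (fully open); "grip_force": force on a finger pad.
Only numpy, scipy, OpenCV 4.12 (cv2) and the standard library are available. Lean on these libraries where they do the work, as an engineer would, in place of code of your own. Each camera call takes 0.05 s, during which the arm holds its last target. There are 200 camera calls.

## Working session

There is one attempt and no reset: what is moved stays moved. The work goes in short steps, Python scripts to look and compute and a tool call to move; the robot and the scene stay as the last step left them, time stands still between calls to the robot, and variables do not carry over. Pictures are saved under pics/ and viewed, at most 10 in all, crops included, and the job is handed in when it is done.

Besides the shell and the picture viewer there is one more tool, called after "Emit:" as name(argument=value, ...) on one line, values as JSON. play_rows: Moves the arm, as the interface text tells. Its arguments: {"type":"object","properties":{"steps":{"type":"array"},"jaw":{"type":"number"},"grip_force":{"type":"number"}},"required":["steps"]}

```bash
ls; mkdir -p pics; python3 - <<'E'
from workcell import bot
import cv2,numpy as np
s=bot.read_state();print({k:np.round(v,3) for k,v in s.items()})
for n in("side","top"):
    c=bot.read_camera(n);cv2.imwrite(f"pics/{n}0.png",c["pixels"]);print(n,c["mtx"].round(1).tolist(),c["R"].round(4).tolist(),c["t"].round(4).tolist(),(-c["R"].T@c["t"]).round(3))
E
```

```text
pics
{'time': np.float64(0.0), 'q': array([-1.303,  0.265,  1.605,  0.   ,  1.274, -0.037]), 'joint_vel': array([ 0.001, -0.   , -0.002,  0.001,  0.002,  0.002]), 'joint_torque': array([-3.0000e-03, -5.1512e+01, -3.6732e+01, -1.0000e-03,  1.3000e-02,
        0.0000e+00]), 'tool_pos': array([ 0.202, -0.643,  0.247]), 'tcp_rot': array([-3.103, -0.477,  0.   ]), 'wrist_force': array([-0.277, -0.206,  0.265]), 'torque': array([ 0.013, -0.01 ,  0.023]), 'grip_force': np.float64(0.0), 'width': np.float64(0.999)}
side [[497.7, 0.0, 282.5], [0.0, 497.7, 212.9], [0.0, 0.0, 1.0]] [[0.9999, 0.0163, 0.0045], [0.0164, -0.8622, -0.5063], [-0.0044, 0.5063, -0.8624]] [-0.5496, 0.0297, 1.4327] [ 0.555 -0.691  1.253]
top [[487.7, 0.0, 279.0], [0.0, 487.7, 210.1], [0.0, 0.0, 1.0]] [[0.0154, -0.9998, 0.0115], [-0.9893, -0.0169, -0.1452], [0.1453, -0.0091, -0.9893]] [-0.0615, 0.5633, 1.4963] [ 0.341 -0.038  1.563]
```

View pics/side0.png

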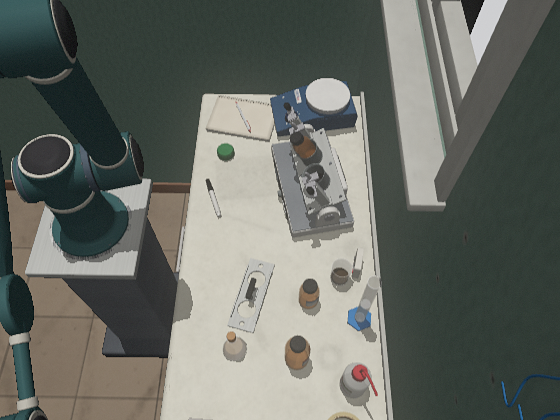

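View pics/top0.png

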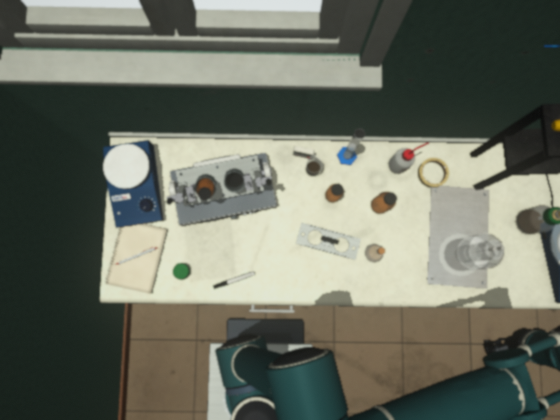

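The side view shows the mixer at about (313,185), the frame at (251,295), the small bottle at (309,293), the tall bottle at (298,350), the flask at (234,346) and the beaker at (340,272). In the top view they are at (225,188), (329,240), (335,192), (384,203), (375,253) and (314,167), in the same order. I'll zoom in on the mixer and the objects in both views.

```bash
python3 - <<'E'
import cv2,numpy as np
def crop(n,x0,y0,x1,y1,k,o):
    im=cv2.imread(f"pics/{n}0.png")[y0:y1,x0:x1]
    im=cv2.resize(im,None,fx=k,fy=k,interpolation=cv2.INTER_CUBIC)
    im=cv2.convertScaleAbs(im,alpha=1.3,beta=20)
    for v in range(-(-x0//10)*10,x1,10):
        cv2.line(im,((v-x0)*k,0),((v-x0)*k,6 if v%50 else 14),(0,0,255),1)
        if v%20==0: cv2.putText(im,str(v),((v-x0)*k+2,16),0,.4,(0,0,255))
    for v in range(-(-y0//10)*10,y1,10):
        cv2.line(im,(0,(v-y0)*k),(6,(v-y0)*k),(0,0,255),1)
        if v%20==0: cv2.putText(im,str(v),(8,(v-y0)*k+4),0,.4,(0,0,255))
    cv2.imwrite(f"pics/{o}.png",im);print(im.shape)
crop("side",265,120,365,240,5,"sm"); crop("top",160,148,290,230,6,"tm")
a=[("side",220,250,360,380),("top",290,150,410,270)]
crop(*a[0],4,"so");crop(*a[1],4,"to")
p=[cv2.imread(f"pics/{n}.png") for n in("so","to")]
h=max(i.shape[0] for i in p)
m=cv2.hconcat([cv2.copyMakeBorder(i,0,h-i.shape[0],0,0,0) for i in p])
cv2.imwrite("pics/obj.png",cv2.resize(m,None,fx=.76,fy=.76,interpolation=cv2.INTER_AREA))
E
```

```text
(600, 500, 3)
(492, 780, 3)
(520, 560, 3)
(480, 480, 3)
```

View pics/sm.png

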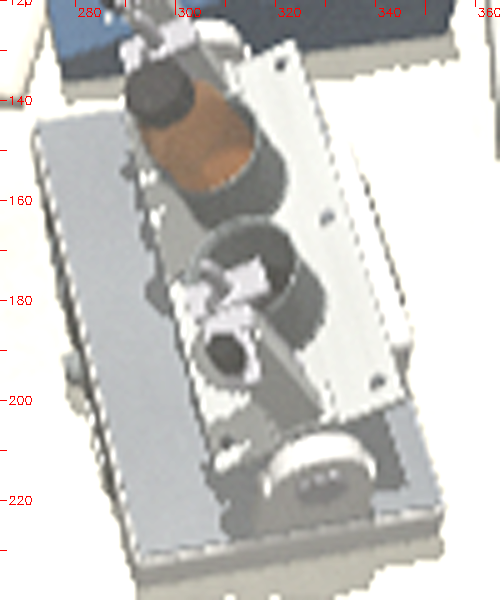

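View pics/tm.png

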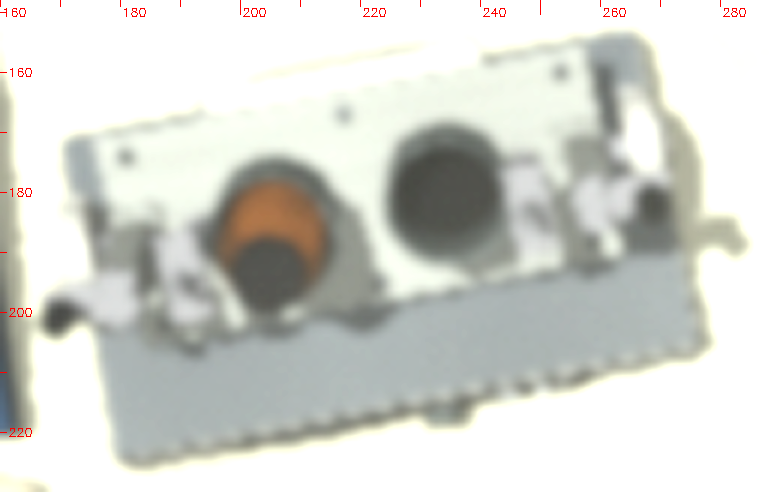

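View pics/obj.png

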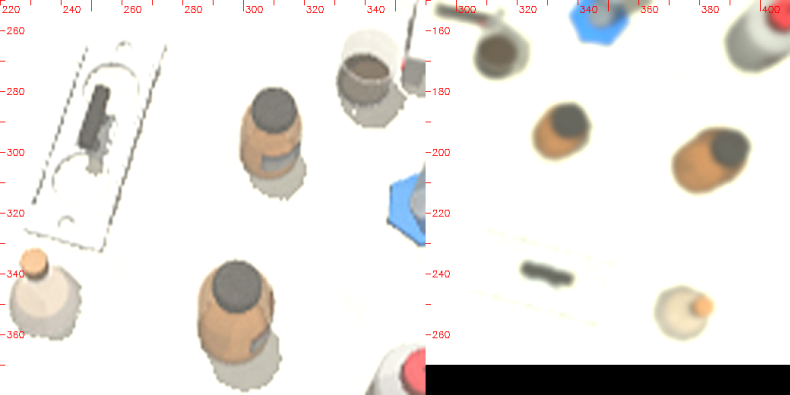

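The crops show these pixel positions (side / top):

| Feature | Side | Top |
|---|---|---|
| Loaded bottle's cap | (297,138) | (204.5,193) |
| Right knob | (310.6,190.6) | (268.7,181) |
| Empty cup rim | (315,173) | (234,180.5) |
| Plate screw | (321,133) | (181,174) |
| Plate screw | (330.6,163) | (217.5,167) |
| Plate screw | (340.4,196.4) | (253.3,160) |
| Loose bottle cap | (310,286) | (337,190) |
| Handle | (251,289) | (330,240) |

Next I'll triangulate these.

```bash
cat > h.py <<'E'
import cv2,numpy as np
from workcell import bot
from scipy.spatial.transform import Rotation as Ro
def cams(): return {n:bot.read_camera(n) for n in("side","top")}
def tri(C,a,b):
    P=[C[n]["mtx"]@np.c_[C[n]["R"],C[n]["t"]] for n in("side","top")]
    X=cv2.triangulatePoints(P[0],P[1],np.float64(a).reshape(2,1),np.float64(b).reshape(2,1))
    X=(X[:3]/X[3]).ravel()
    e=max(np.hypot(*(proj(C,n,X)-p)) for n,p in(("side",a),("top",b)))
    return X,e
def proj(C,n,X):
    c=C[n]["mtx"]@(C[n]["R"]@np.asarray(X)+C[n]["t"]); return c[:2]/c[2]
def ray(C,n,p,z):
    R,t=C[n]["R"],C[n]["t"];d=R.T@np.linalg.solve(C[n]["mtx"],[*p,1]);o=-R.T@t
    return o+d*(z-o[2])/d[2]
def dark(C,n,p,th=95,r=14):
    "dark blob near p: centroid, minAreaRect"
    g=C[n]["pixels"].max(2); x,y=map(int,p); w=cv2.resize(g[y-r:y+r,x-r:x+r],None,fx=8,fy=8,interpolation=cv2.INTER_CUBIC)
    k,l,s,c=cv2.connectedComponentsWithStats((w<th).astype(np.uint8))
    ok=[i for i in range(1,k) if s[i,4]>300]; i=min(ok,key=lambda i:np.hypot(*(c[i]-r*8)))
    mr=cv2.minAreaRect(np.argwhere(l==i)[:,::-1].astype(np.float32))
    f=lambda q:(np.array(q)+.5)/8-.5+[x-r,y-r]
    return f(c[i]),f(cv2.boxPoints(mr)),s[i,4]/64
E
python3 - <<'E'
from h import *
C=cams()
S={"matecap":((297,138.4),(204.5,193.3)),"knobR":((310.6,190.6),(268.7,181.3)),"cup":((315,173),(234.2,180.5)),
"s1":((321,133),(180.8,174.2)),"s2":((330.6,163.2),(217.5,167.2)),"s3":((340.4,196.4),(253.3,160)),
"fr":((292.4,232),(278,205.8)),"fl":((272,145.6),(180.8,225.5))}
for k,(a,b) in S.items():
    X,e=tri(C,a,b);print(k,X.round(4),round(e,1))
for k,a,b in(("cap",(310,286),(337,190)),("handle",(251,289),(330,240)),("matecap",(297,138),(204,193)),("tall",(297,343),(390,199)),("knobR",(310,190),(268,181))):
    A=dark(C,"side",a);B=dark(C,"top",b);X,e=tri(C,A[0],B[0]);print(k,A[0].round(1),A[2],B[0].round(1),B[2],X.round(4),round(e,1))
    if k=="handle":
        for n,q in(("side",A),("top",B)): print(np.array([ray(C,n,p,.052)[:2] for p in q[1]]).round(4).tolist())
E
```

```text
matecap [0.5853 0.1609 0.1997] 0.1
knobR [ 0.6185 -0.0206  0.2226] 0.1
cup [0.6346 0.0822 0.1512] 0.2
s1 [0.6571 0.2461 0.1206] 0.1
s2 [0.6807 0.1362 0.123 ] 0.3
s3 [0.7047 0.0286 0.1205] 0.1
fr [ 0.5763 -0.0487  0.057 ] 0.3
fl [0.5114 0.2537 0.0476] 0.6
cap [309.3 286.2] 170.15625 [336.8 189.9] 102.0625 [ 0.6188 -0.2264  0.1091] 0.1
handle [250.6 289. ] 123.625 [329.3 239.7] 49.703125 [ 0.4717 -0.211   0.0459] 0.5
[[0.4561, -0.2377], [0.4708, -0.1811], [0.4898, -0.1874], [0.4747, -0.2438]]
[[0.4728, -0.1848], [0.4844, -0.1883], [0.4709, -0.2355], [0.4593, -0.232]]
matecap [297.7 137.9] 217.859375 [205.3 190.2] 320.84375 [0.5898 0.1569 0.2081] 1.1
tall [297.3 344.3] 214.84375 [389.4 198.4] 119.75 [ 0.5895 -0.3786  0.1401] 0.4
knobR [309.9 190.6] 54.078125 [268.2 184.7] 76.25 [ 0.6136 -0.0186  0.2175] 1.4
```

```bash
cat >> h.py <<'E'
def plan(x,y,z,yaw=None):
    s=bot.read_state();R=Ro.from_rotvec(s["tcp_rot"]).as_matrix()
    y0=np.arctan2(R[1,0],R[0,0]);d=R.T@(np.array([x,y,z])-s["tool_pos"])
    print("shift",d.round(4),"turn",round(0 if yaw is None else y0-yaw,4),"| now",s["tool_pos"].round(4),"yaw",round(y0,4),"F",s["wrist_force"].round(1),"t",round(float(s["time"]),2))
O=np.array([.6463,.1293,0]);YAW=.213
def mix(p):   # mixer -> world
    return O+Ro.from_euler("z",YAW).apply(p)
def car(p):   # carrier -> world
    c,s=np.cos(np.radians(25)),np.sin(np.radians(25))
    return mix([p[0]*c-p[2]*s,p[1],.098+p[0]*s+p[2]*c])
E
python3 -c "
from h import *
plan(.619,-.2265,.2,.213)"
```

```text
shift [ 0.5225 -0.2727  0.0478] turn 0.0917 | now [ 0.2024 -0.6435  0.2474] yaw 0.3047 F [-0.4 -0.2  0.6] t 0.2
```

Emit:
play_rows(steps=[0.523,-0.273,0.047,0.092,0.523,-0.273,0.047,0.092,0.523,-0.273,0.047,0.092,0.523,-0.273,0.047,0.092,0.523,-0.273,0.047,0.092,0.523,-0.273,0.047,0.092,0.523,-0.273,0.047,0.092,0.523,-0.273,0.047,0.092,0.523,-0.273,0.047,0.092,0.523,-0.273,0.047,0.092], jaw=0, grip_force=30)

```text
time: 1.45
tool_pos: [0.6212, -0.2235, 0.2006]
tcp_rot: [-3.123, -0.338, 0.0]
wrist_force: [-0.6, -0.1, -0.7]
width: 0.998
grip_force: 0.0
```

```bash
python3 -c "
from h import *
plan(.619,-.2265,.115,.213)"
```

```text
shift [-0.0028  0.0025  0.0856] turn 0.0026 | now [ 0.6212 -0.2235  0.2006] yaw 0.2156 F [-0.6 -0.1 -0.7] t 1.45
```

Emit:
play_rows(steps=[0,0,0.03,0,0,0,0.06,0,0,0,0.085,0,0,0,0.085,0])

```text
time: 1.95
tool_pos: [0.6173, -0.2255, 0.1131]
tcp_rot: [-3.121, -0.333, 0.009]
wrist_force: [0.1, 0.5, -1.0]
width: 1.0
grip_force: 0.0
```

Emit:
play_rows(steps=[0,0,0,0,0,0,0,0,0,0,0,0,0,0,0,0,0,0,0,0,0,0,0,0], jaw=255, grip_force=30)

```text
time: 2.7
tool_pos: [0.6207, -0.2268, 0.118]
tcp_rot: [3.123, 0.333, 0.004]
wrist_force: [-0.9, 0.3, 5.7]
width: 0.387
grip_force: 29.7
```

```bash
python3 -c "
from h import *
C=cams();im=C['side']['pixels'][200:330,240:380];cv2.imwrite('pics/g1.png',cv2.resize(im,None,fx=4,fy=4,interpolation=2))
plan(.619,-.2265,.115,.213)"
```

```text
shift [-0.0016 -0.0006  0.003 ] turn -0.0001 | now [ 0.6207 -0.2267  0.118 ] yaw 0.2129 F [0.3 0.8 7.3] t 2.8
```

View pics/g1.png

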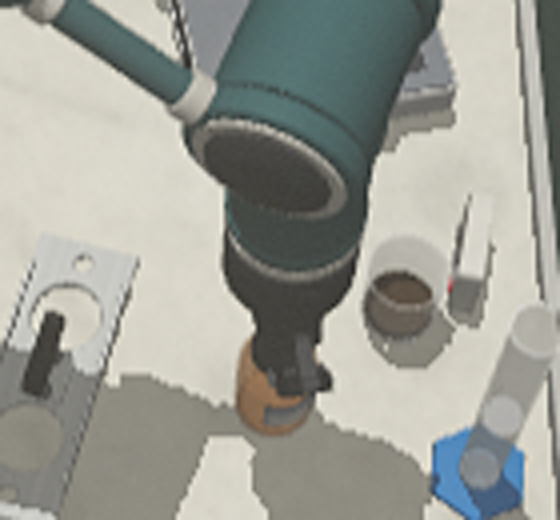

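The gripper holds the cap. The 6 N upward force suggests the tips press on the shoulder, so I'll regrip 5 mm higher.

Emit:
play_rows(steps=[0,0,0,0,0,0,-0.003,0,0,0,-0.006,0,0,0,-0.006,0], jaw=110)

```text
time: 3.3
tool_pos: [0.6197, -0.2266, 0.1225]
tcp_rot: [3.124, 0.334, 0.001]
wrist_force: [0.3, -0.2, 0.0]
width: 0.571
grip_force: 0.0
```

Emit:
play_rows(steps=[0,0,0,0,0,0,0,0,0,0,0,0,0,0,0,0,0,0,0,0], jaw=255, grip_force=30)

```text
time: 3.92
tool_pos: [0.6197, -0.2265, 0.1226]
tcp_rot: [3.124, 0.334, 0.001]
wrist_force: [0.5, 0.4, 3.0]
width: 0.383
grip_force: 30.0
```

```bash
python3 -c "
from h import *
plan(.6207,-.2267,.27,.213)"
```

```text
shift [ 0.001   0.0004 -0.1474] turn -0.0002 | now [ 0.6197 -0.2265  0.1226] yaw 0.2128 F [0.5 0.4 3. ] t 3.92
```

Emit:
play_rows(steps=[0,0,-0.03,0,0,0,-0.09,0,0,0,-0.15,0,0,0,-0.21,0,0,0,-0.25,0,0,0,-0.25,0])

```text
time: 4.68
tool_pos: [0.6208, -0.2272, 0.376]
tcp_rot: [3.12, 0.333, 0.009]
wrist_force: [0.7, -0.2, -3.9]
width: 0.381
grip_force: 30.7
```

```bash
python3 - <<'E'
from h import *
C=cams()
c,s=np.cos(np.radians(25)),np.sin(np.radians(25))
for k,a,b,p in(("matecap",(297,138.4),(204.5,193.3),[-.0016,.044,.119]),("knobR",(310.6,190.6),(268.7,181.3),[0,-.141,.1435]),("cup",(315,173),(234.2,180.5),[0,-.044,.051])):
    w=car(p)
    for n,q in(("side",a),("top",b)): print(k,n,"O=",(ray(C,n,q,w[2])-w+O)[:2].round(4))
for p in([-.006,-.044,.1],[-.006,-.044,.042]):
    t=car(p)+[0,0,.1226];plan(*t,.213);print(t.round(4))
E
```

```text
matecap side O= [0.6448 0.1243]
matecap top O= [0.6444 0.1281]
knobR side O= [0.6474 0.1264]
knobR top O= [0.647 0.13 ]
cup side O= [0.6475 0.1349]
cup top O= [0.6473 0.1303]
shift [ 0.0544 -0.2977  0.0614] turn -0.0002 | now [ 0.6188 -0.2263  0.3697] yaw 0.2128 F [-0.8  0.4 -4.8] t 4.78
[0.609  0.0762 0.3087]
shift [ 0.0791 -0.2976  0.1139] turn -0.0002 | now [ 0.6188 -0.2263  0.3697] yaw 0.2128 F [-0.8  0.4 -4.8] t 4.78
[0.6329 0.0814 0.2561]
```

Emit:
play_rows(steps=[0.011,-0.06,0,0,0.022,-0.12,0,0,0.033,-0.18,0,0,0.044,-0.24,0,0,0.05,-0.275,0,0,0.054,-0.293,0,0,0.054,-0.298,0,0,0.054,-0.298,0.02,0,0.054,-0.298,0.04,0,0.054,-0.298,0.04,0])

```text
time: 6.02
tool_pos: [0.6076, 0.0748, 0.328]
tcp_rot: [3.124, 0.331, -0.011]
wrist_force: [-0.5, -0.7, -3.6]
width: 0.382
grip_force: 30.5
```

```bash
python3 - <<'E'
from h import *
C=cams()
plan(*(car([-.006,-.044,.042])+[0,0,.1226]),.213)
a=C['side']['pixels'][110:230,255:355];b=C['top']['pixels'][140:240,150:290]
a=cv2.resize(a,None,fx=4,fy=4,interpolation=2);b=cv2.resize(b,None,fx=2.7,fy=2.7,interpolation=2)
b=cv2.copyMakeBorder(b,0,480-b.shape[0],0,0,0);m=cv2.hconcat([a,b]);cv2.imwrite("pics/h1.png",cv2.convertScaleAbs(m,alpha=1.3,beta=20));print(m.shape)
E
```

```text
shift [ 0.0247 -0.0009  0.0751] turn -0.0014 | now [0.6091 0.0753 0.3313] yaw 0.2116 F [ 1.   0.2 -2.9] t 6.12
(480, 778, 3)
```

View pics/h1.png

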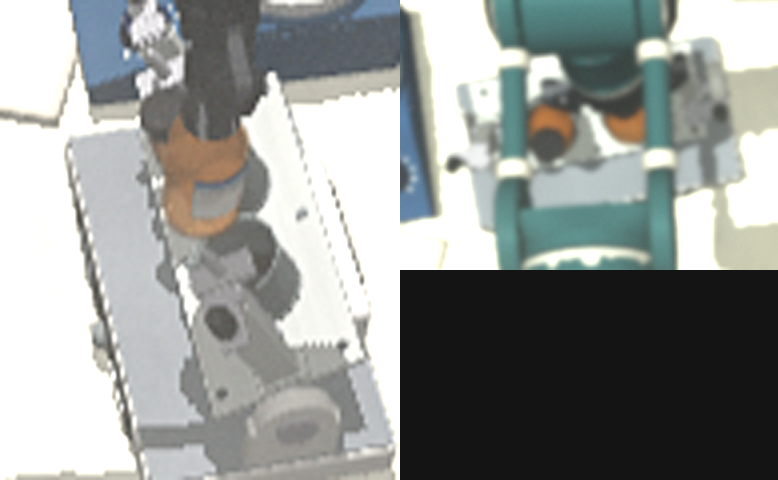

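The bottle hangs upright above and behind the empty cup: side about (306,158), cup (319,180). I'll lower it along the cup axis into the mouth.

Emit:
play_rows(steps=[0,0,0.022,0,0.005,0,0.033,0,0.01,0,0.043,0,0.014,0,0.052,0,0.018,-0.001,0.06,0,0.021,-0.001,0.067,0,0.023,-0.001,0.071,0,0.025,-0.001,0.075,0,0.025,-0.001,0.075,0])

```text
time: 7.25
tool_pos: [0.6334, 0.0824, 0.2569]
tcp_rot: [-3.124, -0.334, 0.001]
wrist_force: [-0.4, -0.3, -3.9]
width: 0.384
grip_force: 30.5
```

```bash
python3 - <<'E'
from h import *
plan(*(car([-.006,-.044,.042])+[0,0,.1226]),.213)
for th in (8,16,25):
  f=np.radians(th);
  p=car([-.006*(1-th/25),-.044,.042])+Ro.from_euler("z",YAW).apply([-.1226*np.sin(f),0,.1226*np.cos(f)])
  plan(*p,.213)
E
```

```text
shift [-0.0007  0.0009  0.0008] turn -0.0002 | now [0.6334 0.0824 0.2569] yaw 0.2128 F [-0.4 -0.3 -3.9] t 7.25
shift [-0.016   0.0009  0.0012] turn -0.0002 | now [0.6334 0.0824 0.2569] yaw 0.2128 F [-0.4 -0.3 -3.9] t 7.25
shift [-0.031   0.0009  0.0039] turn -0.0002 | now [0.6334 0.0824 0.2569] yaw 0.2128 F [-0.4 -0.3 -3.9] t 7.25
shift [-0.0471  0.0009  0.0098] turn -0.0002 | now [0.6334 0.0824 0.2569] yaw 0.2128 F [-0.4 -0.3 -3.9] t 7.25
```

Emit:
play_rows(steps=[0.0008,0,0.002,0,0.0016,0,0.0035,0,0.0024,0,0.0055,0,0.0025,0,0.0065,0,0.0025,0,0.0065,0])

```text
time: 7.88
tool_pos: [0.6359, 0.0829, 0.2506]
tcp_rot: [-3.124, -0.334, 0.001]
wrist_force: [-0.9, -0.2, -3.5]
width: 0.384
grip_force: 30.5
```

Emit:
play_rows(steps=[0.0008,0,0.002,0,0.0016,0,0.0035,0,0.002,0,0.0045,0,0.002,0,0.0045,0])

```text
time: 8.38
tool_pos: [0.6387, 0.0836, 0.2479]
tcp_rot: [-3.124, -0.334, -0.004]
wrist_force: [-2.1, 0.3, 5.3]
width: 0.383
grip_force: 31.5
```

Emit:
play_rows(steps=[-0.004,0,-0.001,0,-0.008,0,-0.001,0,-0.012,0,0,0,-0.016,0,0,0,-0.02,0,0.001,0,-0.02,0,0.001,0])

```text
time: 9.12
tool_pos: [0.618, 0.0789, 0.2448]
tcp_rot: [3.124, 0.333, -0.001]
wrist_force: [1.3, -0.2, -2.9]
width: 0.382
grip_force: 30.5
```

Emit:
play_rows(steps=[-0.004,0,0.001,0,-0.008,0,0.002,0,-0.012,0,0.003,0,-0.016,0,0.005,0,-0.02,0,0.006,0,-0.02,0,0.006,0])

```text
time: 9.88
tool_pos: [0.5985, 0.0749, 0.2391]
tcp_rot: [-3.124, -0.334, 0.001]
wrist_force: [1.7, 0.0, -1.8]
width: 0.384
grip_force: 30.6
```

```bash
python3 - <<'E'
from h import *
C=cams()
plan(*(car([-.0015,-.044,.112])+[0,0,.0146]),.213)
a=C['side']['pixels'][110:230,255:355]
a=cv2.resize(a,None,fx=5,fy=5,interpolation=2)
cv2.imwrite("pics/h2.png",cv2.convertScaleAbs(a,alpha=1.3,beta=20))
E
```

```text
shift [0.0092 0.0009 0.0256] turn -0.0002 | now [0.5988 0.075  0.2391] yaw 0.2128 F [ 1.   0.4 -2.2] t 9.97
```

View pics/h2.png

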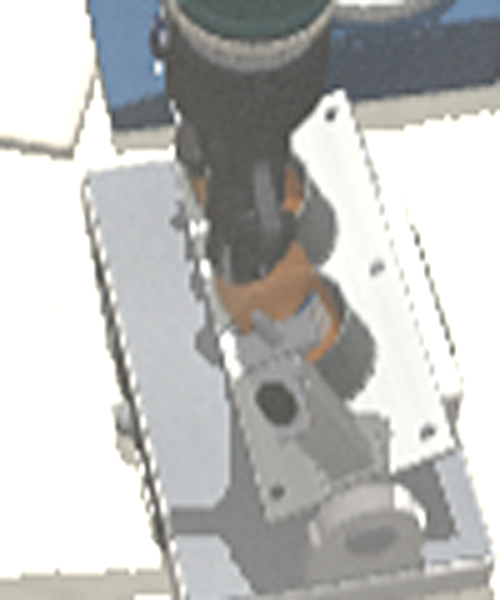

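The bottle now leans with its bottom in the cup mouth, at about crop (300,300). I'll slide it down the axis.

Emit:
play_rows(steps=[0.0015,0,0.003,0,0.003,0,0.006,0,0.0045,0,0.009,0,0.0055,0,0.012,0,0.007,0,0.015,0,0.008,0,0.018,0,0.008,0,0.018,0])

```text
time: 10.85
tool_pos: [0.6065, 0.0766, 0.2207]
tcp_rot: [-3.124, -0.334, 0.001]
wrist_force: [2.9, 0.2, -3.6]
width: 0.384
grip_force: 30.4
```

Emit:
play_rows(steps=[0.0008,0,0.002,0,0.0016,0,0.004,0,0.0025,0,0.006,0,0.003,0,0.008,0,0.003,0,0.008,0])

```text
time: 11.48
tool_pos: [0.6092, 0.0766, 0.217]
tcp_rot: [3.123, 0.334, -0.0]
wrist_force: [-7.6, -2.3, 15.1]
width: 0.382
grip_force: 32.6
```

Emit:
play_rows(steps=[-0.001,0,0,0,-0.002,0,0,0,-0.003,0,0,0,-0.004,0,0,0,-0.004,0,0,0])

```text
time: 12.1
tool_pos: [0.6063, 0.0763, 0.2157]
tcp_rot: [3.123, 0.334, 0.003]
wrist_force: [-1.1, -0.8, 7.3]
width: 0.383
grip_force: 31.9
```

```bash
python3 - <<'E'
from h import *
C=cams()
plan(*(car([-.0015,-.044,.112])+[0,0,.0146]),.213)
a=C['side']['pixels'][120:210,265:340]
a=cv2.resize(a,None,fx=6,fy=6,interpolation=2)
cv2.imwrite("pics/h3.png",cv2.convertScaleAbs(a,alpha=1.3,beta=20))
for p in ([0,-.044,.071+.004],[0,-.044,.051]): print(proj(C,'side',car(p))-[265,120])
E
```

```text
shift [0.0016 0.0007 0.0022] turn -0.0001 | now [0.6063 0.0763 0.2157] yaw 0.2129 F [-1.8  0.1  7.6] t 12.2
[46.39418522 50.63008768]
[49.60923184 54.69737185]
```

View pics/h3.png

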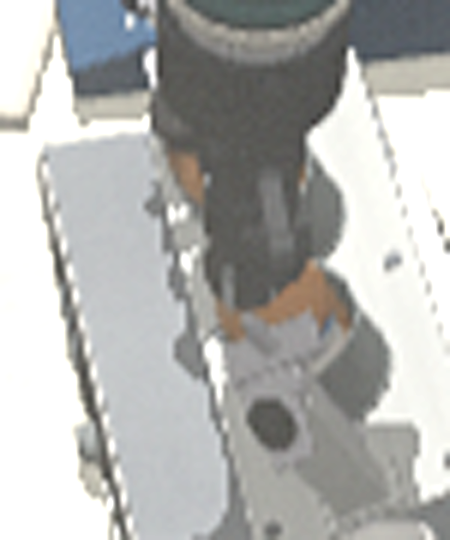

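Emit:
play_rows(steps=[0,0,0,0,0,0,0,0,0,0,0,0], jaw=144)

```text
time: 12.58
tool_pos: [0.6054, 0.0763, 0.2127]
tcp_rot: [3.124, 0.334, -0.002]
wrist_force: [0.3, 0.2, -0.1]
width: 0.431
grip_force: 0.0
```

Emit:
play_rows(steps=[0,0,-0.003,0,0,0,-0.008,0,0.002,0,-0.016,0,0.004,0,-0.026,0,0.004,0,-0.05,0,0.004,0,-0.09,0,0.004,0,-0.13,0])

```text
time: 13.45
tool_pos: [0.6097, 0.0773, 0.345]
tcp_rot: [-3.124, -0.334, -0.001]
wrist_force: [0.1, -0.8, 1.0]
width: 0.438
grip_force: 0.0
```

```bash
python3 -c "
from h import *
plan(.472,-.211,.2,-.267)"
```

```text
shift [-0.1955  0.2527  0.145 ] turn 0.4798 | now [0.6097 0.0773 0.345 ] yaw 0.2128 F [ 0.1 -0.8  1. ] t 13.45
```

Emit:
play_rows(steps=[-0.036,0.046,0,0.1,-0.073,0.093,0,0.2,-0.109,0.14,0,0.3,-0.145,0.186,0.03,0.4,-0.17,0.22,0.07,0.48,-0.19,0.245,0.11,0.48,-0.1955,0.2525,0.145,0.48,-0.1955,0.2525,0.145,0.48], jaw=0)

```text
time: 14.45
tool_pos: [0.4696, -0.2106, 0.1959]
tcp_rot: [-3.111, 0.421, 0.009]
wrist_force: [0.2, 0.3, 0.5]
width: 1.001
grip_force: 0.0
```

```bash
python3 - <<'E'
from h import *
C=cams()
plan(.472,-.211,.2,-.267)
for nm,p in(("new",[-.0016,-.044,.119]),("mate",[-.0016,.044,.119])):
  w=car(p);print(nm,w.round(4),proj(C,'side',w).round(1),proj(C,'top',w).round(1))
a=C['side']['pixels'][115:205,270:350];b=C['side']['pixels'][240:340,210:290]
a=cv2.resize(a,None,fx=5,fy=5,interpolation=2);b=cv2.resize(b,None,fx=4.5,fy=4.5,interpolation=2)
m=cv2.hconcat([a,b]);cv2.imwrite("pics/h4.png",cv2.convertScaleAbs(m,alpha=1.2,beta=10));print(m.shape)
E
```

```text
shift [-0.0007  0.0002 -0.0004] turn -0.0004 | now [ 0.4727 -0.2109  0.1996] yaw -0.2674 F [-0.2  0.6  0.4] t 14.55
new [0.605  0.0754 0.2052] [304.7 163.1] [234.8 186.7]
mate [0.5864 0.1614 0.2052] [297.6 137. ] [204.1 192.6]
(450, 760, 3)
```

View pics/h4.png

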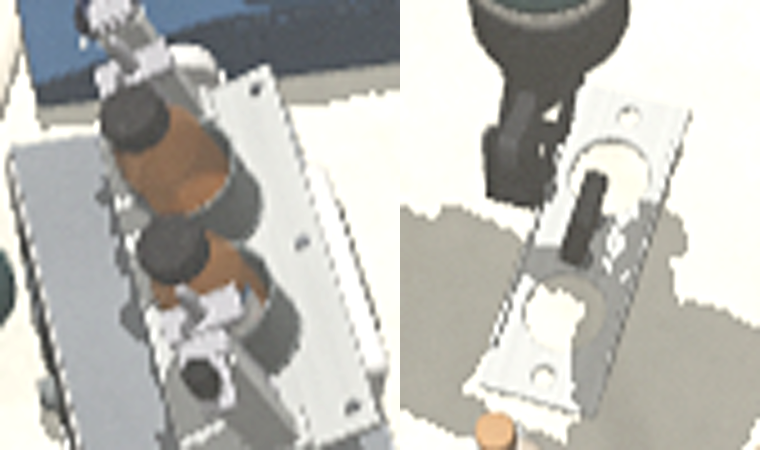

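The new bottle's cap is at side (304.4,165) and the loaded one's at (297,138.4). Both are offset about the same from where they should be when seated, so both are seated. The frame's pin holes are at side (260.7,265.6) and (241.8,323.3), and its handle is at (251,288.5). Next I'll refine the frame's yaw.

```bash
python3 - <<'E'
from h import *
C=cams()
a=ray(C,'side',(260.7,265.6),.006);b=ray(C,'side',(241.8,323.3),.006);d=a-b
print(a.round(4),b.round(4),"mid",((a+b)/2).round(4),"len",np.linalg.norm(d),"yaw",np.arctan2(-d[0],d[1]))
y=np.arctan2(-d[0],d[1]);plan(*((a+b)/2)[:2],.047,y)
E
```

```text
[ 0.492  -0.1269  0.006 ] [ 0.4497 -0.2895  0.006 ] mid [ 0.4709 -0.2082  0.006 ] len 0.16809110652624054 yaw -0.2544658181758853
shift [-0.0041 -0.0021  0.1538] turn -0.0119 | now [ 0.4737 -0.211   0.2008] yaw -0.2664 F [-0.1  0.5  0.8] t 14.65
```

Emit:
play_rows(steps=[-0.002,-0.0025,0.04,-0.012,-0.002,-0.0025,0.08,-0.012,-0.002,-0.0025,0.12,-0.012,-0.002,-0.0025,0.14,-0.012,-0.002,-0.0025,0.15,-0.012,-0.002,-0.0025,0.15,-0.012])

```text
time: 15.4
tool_pos: [0.4716, -0.2079, 0.049]
tcp_rot: [3.116, -0.399, 0.002]
wrist_force: [0.6, 0.4, 0.3]
width: 0.999
grip_force: 0.0
```

Emit:
play_rows(steps=[0,0,0,0,0,0,0,0,0,0,0,0,0,0,0,0,0,0,0,0,0,0,0,0], jaw=255, grip_force=40)

```text
time: 16.15
tool_pos: [0.4719, -0.2084, 0.05]
tcp_rot: [3.115, -0.4, 0.004]
wrist_force: [-0.3, 1.5, 6.0]
width: 0.641
grip_force: 43.5
```

Emit:
play_rows(steps=[0,0,-0.02,0,0,0,-0.06,0,0,0,-0.11,0,0,0,-0.17,0,0,0,-0.23,0,0,0,-0.27,0,0,0,-0.28,0,0,0,-0.28,0])

```text
time: 17.15
tool_pos: [0.4702, -0.2077, 0.3273]
tcp_rot: [-3.116, 0.4, 0.001]
wrist_force: [0.3, -0.6, -4.3]
width: 0.643
grip_force: 44.4
```

```bash
python3 -c "
from h import *
s=bot.read_state();print(s['width'],s['grip_force'])
w=car([0,0,.128]);print(w);plan(w[0],w[1],.33,.213)"
```

```text
0.6427981579751616 44.36321139335632
[0.59342735 0.11786466 0.2140074 ]
shift [ 0.037  -0.3462 -0.0027] turn -0.4683 | now [ 0.4702 -0.2077  0.3273] yaw -0.2553 F [ 0.3 -0.6 -4.3] t 17.15
```

Emit:
play_rows(steps=[0.005,-0.045,0,-0.06,0.01,-0.09,0,-0.12,0.015,-0.14,0,-0.18,0.02,-0.19,0,-0.24,0.025,-0.235,0,-0.3,0.03,-0.275,0,-0.36,0.033,-0.31,0,-0.41,0.036,-0.335,0,-0.45,0.037,-0.346,0,-0.468,0.037,-0.346,0,-0.468])

```text
time: 18.4
tool_pos: [0.5935, 0.1174, 0.3272]
tcp_rot: [3.123, 0.334, -0.003]
wrist_force: [0.5, -1.2, -3.8]
width: 0.642
grip_force: 44.6
```

```bash
python3 - <<'E'
from h import *
w=car([0,0,.128]);plan(w[0],w[1],.284,.213)
C=cams()
T=bot.read_state()["tool_pos"]
# frame holes expected in side image if the frame hangs centred & level
for y in(-.084,.084): print("hole proj",proj(C,'side',T+Ro.from_euler('z',.213).apply([0,y,-.044])).round(1))
print("handle proj",proj(C,'side',T).round(1))
np.save("side.npy",C['side']['pixels'])
# bright-plate outline seen at frame height
im=C['side']['pixels'];g=im.max(2)
h=cv2.cvtColor(im,cv2.COLOR_BGR2HSV)
for r in range(118,200,5): print(r,' '.join(f'{v//10:2d}' for v in g[r,262:334:2]))
E
```

```text
shift [ 0.0001 -0.0004  0.0432] turn 0.0002 | now [0.5935 0.1174 0.3272] yaw 0.2132 F [ 0.5 -1.2 -3.8] t 18.4
hole proj [308.8 157.5]
hole proj [294.4 106.1]
handle proj [302.  119.2]
118 20 20 20 20 20 20 11 11 11 11 11 20 18 15 16 13 15  8  5  5  5  5  5  5  6  5  8  7  6  6  6  6  8  6  6  6
123 20 20 20 20 20 19 11 11 11 11 11  8 16 18 17 13 10  9  8  5  5  5  5  5  5  5  6  6  6  6  6  6  6  6  6  6
128 20 20 20 20 19 13 22 10 11 11 11 10 10 18 18 18 11 11 10  8  5  5  5  7 17 19 16  6  6  5 16  7  6  6  6  6
133 20 20 20 19 18 21 20 19  6  7  6  6  6 19 18 18 19 11 12  7  6  6 10 11 11 11 11 14 17  7 17 18 13 13 13 13
138 15 16 18 18 12 20 20 21 13 13 13 13 13 10 13 11 11 12 10  9  8 10  9  9 11 11 11  9 17 17 17 17 18 18 20 20
143 20 20 20 20 20 18 19 17 15 15 13 13 13 13  9 11 11  5  5  5  9 10 10  9  8  8 10 11 10 17 17 17 17 15 21 20
148 20 20 20 20 20 18 13 13 13 13 13 13 13 13 12 20 19 10  9 10 10 10 10  9  8  8 12 11 12 13 17 17 17 17 13 19
153 20 20 20 20 20  8 12 13 13 13 13 13 13 13  8  8 16 18 18 11 11 11 11 12 11 11 12 11 11 11 15 17 17 17 17 18
158 19 19 19 19 19 2
[... 287 characters left out ...]
0 10  9  7  6 18 17 17 17 17
173 19 19 19 19 19 19 20  8 17 13 13 13 13 14  8  9  8  9 11 10  9 10 10  9 10 10 10 10  6  9  8  7 10 17 17 17
178 19 19 19 19 19 19 19 12  6 13 13 13 13 14  8  9  9  8  7 18 10 10 10  8  8 10 10 10  8 11  7  7  7  8 16 17
183 20 19 19 19 19 19 19 20  7 13 13 13 13 13 14  8  8 14 12 15 11  9  9 10 10 10 10  9  7  7  7  7  7  7 14 17
188 19 19 19 19 19 19 19 19 20  5 11 13 13 13 13  8  8  8 13  8 11 11  7  5  5  6 10  9 10  9  7  7  8 11 11 10
193 19 19 19 19 19 19 19 19 10 12  8 13 13 13 13 13  8  8  9  9  7 11 11  6  5  5  9 11  9  9  9  9 11 10 11 10
198 20 19 20 20 20 20 20 20 13 13  5 18 13 13 13 13 12  8  8  8  8 10 11 11 11 10  9  8  9  9  9  9  9  9 11 11
```

Emit:
play_rows(steps=[0,0,0.015,0,0,0,0.03,0,0,0,0.042,0,0,0,0.05,0,0.001,0,0.055,0,0.001,0,0.059,0,0.001,0,0.062,0,0.001,0,0.065,0,0.001,0,0.067,0,0.001,0,0.067,0])

```text
time: 19.75
tool_pos: [0.5945, 0.1183, 0.2613]
tcp_rot: [-3.123, -0.334, 0.001]
wrist_force: [-0.7, 1.8, -2.8]
width: 0.642
grip_force: 44.8
```

Emit:
play_rows(steps=[0,0,0.001,0,0.0005,0,0.002,0,0.001,0,0.003,0,0.001,0,0.004,0,0.001,0,0.004,0])

```text
time: 20.38
tool_pos: [0.5953, 0.119, 0.2583]
tcp_rot: [-3.122, -0.334, 0.0]
wrist_force: [-4.3, 4.1, 3.5]
width: 0.641
grip_force: 45.3
```

Emit:
play_rows(steps=[-0.002,-0.001,0,0,-0.004,-0.002,0,0,-0.006,-0.002,0,0,-0.008,-0.002,0.001,0,-0.008,-0.002,0.001,0])

```text
time: 21.0
tool_pos: [0.5903, 0.1187, 0.2575]
tcp_rot: [-3.123, -0.334, -0.012]
wrist_force: [6.7, 4.2, -1.4]
width: 0.642
grip_force: 44.8
```

Emit:
play_rows(steps=[-0.002,-0.001,0.0005,0,-0.004,-0.0015,0.001,0,-0.006,-0.0015,0.0015,0,-0.008,-0.0015,0.002,0,-0.008,-0.0015,0.002,0])

```text
time: 21.62
tool_pos: [0.5827, 0.1178, 0.2561]
tcp_rot: [3.123, 0.334, 0.014]
wrist_force: [7.3, 2.2, -0.6]
width: 0.64
grip_force: 45.1
```

```bash
python3 - <<'E'
from h import *
s=bot.read_state();print(s["tool_pos"].round(4),s["torque"].round(2),s["wrist_force"].round(1))
for z in(.1,.12,.125): plan(*(car([0,0,z+.045])+[0,0,.005]),.213)
C=cams();b=C['side']['pixels'];cv2.imwrite("pics/n1.png",b)
g=b.max(2)
for r in range(100,200,6): print(r,' '.join(f'{v//10:2d}' for v in g[r,262:334:2]))
E
```

```text
[0.5827 0.1178 0.2561] [ 0.4  -1.49  0.15] [ 7.3  2.2 -0.6]
shift [0.0031 0.0022 0.0217] turn -0.0 | now [0.5827 0.1178 0.2561] yaw 0.213 F [ 7.3  2.2 -0.6] t 21.62
shift [-0.0052  0.0022  0.0035] turn -0.0 | now [0.5827 0.1178 0.2561] yaw 0.213 F [ 7.3  2.2 -0.6] t 21.62
shift [-0.0073  0.0022 -0.001 ] turn -0.0 | now [0.5827 0.1178 0.2561] yaw 0.213 F [ 7.3  2.2 -0.6] t 21.62
100 20 20 20 20 12 11 11 11 11 11  5  5  5  8  9  8  9  9  9  9  9  9  9  6  5  4 21 20 20 20 20 20 20 20 20 20
106 20 20 20 20 20 11 11 11 11 11  5  5  5  4  5  5  5  5  4  5  5  5  5  4  4  4 18 20 20 20 20 20 20 20 20 20
112 20 20 20 20 20  9 11 11 11 11 10  5  5  5  5  5  5  5  5  5  5  5  5  5  5 10  7  7  7  9  9  9  9 10  9  9
118 20 20 20 20 20 20 11 11 11 11 11 10  5  5  5  5  5  5  5  5  5  5  8 11 11  9  9  7  6  6  6  6  8  6  6  6
124 20 20 20 20 20 18 13 11 11 19 18 18 18 19  5  5  5  5  6  7  5  5 17 17  9  5  6  6  6  6  6  6  6  5  6  6
130 20 20 20 20 18 11 21  9 11  8 15 18 18 19  5  5  5  5  7  7  7  5 20 11  9  9 21  5 15 19 18 14  8 10 11 12
136 20 20 20 19 11 20 20 21  9  9  9 19 18 12  
[... 484 characters left out ...]
1 13  7  8 18 17 17 17 17 18
166 19 19 19 19 19 19 11 14 13 13 13 13  8  8 15 11 11 12  5  6  6  6  5  6 11 11 11 12  9  6 13 18 17 17 17 17
172 19 19 19 19 19 19 20  8 14 13 13 13 12  8  8 16 11 11 11 11 11 10 10 10 11 12 11 11 12 10  8 10 15 17 17 17
178 19 19 19 19 19 19 19 12  6 13 13 13 14  8  8 12 18 11 11 11 11 11 10  9  9 10 10  9  8 11  7  7  8  7 16 17
184 20 19 19 19 19 19 19 19  8  8 13 13 13 14  8  8 11  8  8  9 11  9 10 10 10 10 10  9  8  7  7  7  7  9 17 17
190 19 19 19 19 19 19 19 19 17 10 17 13 13 13 12  8  8  9  8  9 11 11  7  5  6  5  8  8  9 10  9  9 17 16 17 17
196 19 19 19 19 20 20 20 20 12  7  5 10 13 13 13  8  8  8  8  8  8 11 11 11 10 10  9  9  9  9  9  9  9 17 14 17
```

Emit:
play_rows(steps=[-0.001,0,0.001,0,-0.001,0,0.0025,0,-0.001,0,0.004,0,0,0,0.006,0,0.001,0,0.008,0,0.001,0,0.008,0])

```text
time: 22.48
tool_pos: [0.5845, 0.1187, 0.2498]
tcp_rot: [-3.123, -0.333, -0.018]
wrist_force: [5.3, 3.9, 4.7]
width: 0.64
grip_force: 45.6
```

Emit:
play_rows(steps=[0.0005,-0.0005,0.0015,0,0.001,-0.001,0.003,0,0.002,-0.001,0.0045,0,0.0025,-0.001,0.006,0,0.003,-0.001,0.008,0,0.003,-0.001,0.008,0])

```text
time: 23.22
tool_pos: [0.5872, 0.1197, 0.2419]
tcp_rot: [3.123, 0.333, 0.017]
wrist_force: [5.6, 2.7, 5.5]
width: 0.646
grip_force: 45.7
```

Emit:
play_rows(steps=[0.0005,-0.0005,0.0015,0,0.001,-0.001,0.003,0,0.0015,-0.001,0.0045,0,0.002,-0.001,0.006,0,0.0025,-0.001,0.008,0,0.0025,-0.001,0.008,0])

```text
time: 23.98
tool_pos: [0.5858, 0.1195, 0.239]
tcp_rot: [3.121, 0.333, 0.006]
wrist_force: [-17.0, -6.4, 32.6]
width: 0.646
grip_force: 49.5
```

Emit:
play_rows(steps=[-0.001,0,-0.002,0,-0.002,0,-0.004,0,-0.002,0,-0.004,0])

```text
time: 24.35
tool_pos: [0.5856, 0.1194, 0.2391]
tcp_rot: [3.121, 0.333, 0.011]
wrist_force: [-2.6, -2.3, 14.3]
width: 0.637
grip_force: 47.4
```

```bash
python3 - <<'E'
from h import *
s=bot.read_state();print(s["tool_pos"].round(4),s["torque"].round(2),s["wrist_force"].round(1))
E
```

```text
[0.5856 0.1194 0.2391] [-0.36  0.08 -0.05] [-2.6 -2.3 14.3]
```

Emit:
play_rows(steps=[0,0,0,0,0,0,0,0,0,0,0,0,0,0,0,0], jaw=64)

```text
time: 24.85
tool_pos: [0.5831, 0.1208, 0.2336]
tcp_rot: [3.124, 0.334, -0.002]
wrist_force: [0.7, 0.5, -0.7]
width: 0.749
grip_force: 0.0
```

Emit:
play_rows(steps=[0,0,-0.005,0,0,0,-0.02,0,0,0,-0.05,0,0,0,-0.09,0,-0.06,0,-0.12,0,-0.12,0.03,-0.12,0,-0.16,0.09,-0.12,0,-0.16,0.15,-0.12,0,-0.16,0.2,-0.12,0,-0.16,0.2,-0.12,0], jaw=64)

```text
time: 26.1
tool_pos: [0.4694, -0.1122, 0.3557]
tcp_rot: [3.123, 0.324, 0.002]
wrist_force: [-0.7, 0.4, 0.2]
width: 0.752
grip_force: 0.0
```

```bash
python3 - <<'E'
from h import *
C=cams();b=C['side']['pixels'];cv2.imwrite("pics/n2.png",b);g=b.max(2)
s=bot.read_state();print(s["tool_pos"].round(4),s["wrist_force"].round(1))
for y in(-.084,.084):
  for n in("side","top"): print(n,"pin tip",proj(C,n,car([0,y,.128])).round(1),"hole",proj(C,n,car([0,y,.106])).round(1))
for n in("side","top"):
  print(n,"handle exp",proj(C,n,car([0,0,.152])).round(1),[proj(C,n,car([0,y,.152])).round(1).tolist() for y in(-.028,.028)])
  try:
    q=dark(C,n,proj(C,n,car([0,0,.150])),th=80,r=13);print(q[0].round(1),q[1].round(1).tolist(),q[2])
  except Exception as e: print(e)
for r in range(112,205,3): print(r,' '.join(f'{v//10:2d}' for v in g[r,272:332:2]))
E
```

```text
[ 0.4692 -0.1088  0.3552] [ 0.1  0.3 -0.2]
side pin tip [307.4 173.7] hole [310.5 177.6]
top pin tip [248.7 184.2] hole [248.4 182.4]
side pin tip [293.7 123.6] hole [296.8 127.9]
top pin tip [189.7 195.6] hole [190.4 193.7]
side handle exp [296.8 143.3] [[299.1, 151.8], [294.5, 134.9]]
[296.7 141.1] [[288.8, 132.9], [302.4, 131.0], [305.4, 152.3], [291.7, 154.2]] 194.109375
top handle exp [219.1 191.9] [[229.0, 190.0], [209.1, 193.9]]
[218.2 191.7] [[203.3, 187.9], [231.4, 182.1], [233.7, 193.1], [205.6, 198.9]] 175.75
112  9 11 11 11 11 11 11  9 10 10 17  7  8 11 11 11 11 11 11 11 10  7  7  8  9 10  9 10 10 10
115 22 11 11 11 11 11 12  7 14 18 16 17  8 11 11 11 11 11 11 11 11 11 12 10  7  7  7  8  7  7
118 21 11 11 12 11 12 10  5 17 16 13 16  8 14 11 11 16 11 12 12 10  9  8  7  6  7  6  9  6  7
121 20  8 11 11 11 11 11  5  8 13 10 10  8 16 18 18 18 14  6  6  6  7  6  6  6  7  6  6  6  6
124 19 13 11 11 11 11 11 15 11 14  8 11 19 18 18 18 18 19 18 10  6  6  6  7  7  6  6  6  6  6
127 17 22 11 11 11 11 13 17 18 18 19  8  9 18 18 18 18 10 15 18 16  6  6  6  6  6  6  6  6  7
130 11 21 
[... 1639 characters left out ...]
 18 18 18 16 16 17 10 10  7  7  7  8  8 15
184 20 20 20  8  9 14 14 14 14 14  9  9  8 18 18 15 11 15 17 17 17 17 12  9  7  7  7  8 10 18
187 20 20 20 19  5 12 14 14 14 14  8  9  9 11  9 12 12 17  5  5 14 18 16 13  9  7  7  9 17 17
190 20 20 20 17 11 17 13 14 14 14 14  9  9  9  9 12 11  7  6  6  6 14  9  9 13 10 16 18 17 18
193 20 20 20 11 13  8 14 14 14 14 14  9  9  9  9  8 11 12  7  6  5 12 18  9  9 12 12 18 17 17
196 20 20 21 12  7  6 11 14 14 14 14  8  9  9  9  9 12 11 12 11 11 14 11  9  9  9 11 12 18 14
199 20 20 20 13 14  6 18 13 14 13 14 14  8  9  9  9  9 12 11 12 11 11  9  9  9  9  9 10 12 19
202 21 21 21 21 13 12  6 14 14 13 13 14  8  9  9  9  9 11 12 12 12 12 12 10  9  9  9  9  9 18
```

The handle's dark bar sits at side (297,143), where it should be when seated, and the new bottle's cap shows through its window at about (305,165). Next I'll push the right latch from outside with the fingers shut.

```bash
python3 - <<'E'
from h import *
w=car([0,-.19,.1335]);print(w);plan(w[0],w[1],.229,.213)
C=cams();g=C['side']['pixels'].max(2)
for dz in(0,.005):
  for x in(-.035,.035):
    for y in(-.07,-.03,0,.07): print(dz,x,y,proj(C,'side',car([x,y,.106+dz])).round(1),proj(C,'side',car([x,y,.112+dz])).round(1))
E
```

```text
[ 0.63132016 -0.06833291  0.21899209]
shift [ 0.1669 -0.0056  0.1264] turn -0.0023 | now [ 0.4692 -0.1088  0.3552] yaw 0.2107 F [ 0.1  0.3 -0.2] t 26.2
0 -0.035 -0.07 [297.2 178.4] [296.3 177.4]
0 -0.035 -0.03 [294.  166.1] [293.1 165.1]
0 -0.035 0 [291.7 157.2] [290.8 156.1]
0 -0.035 0.07 [286.5 137. ] [285.6 135.9]
0 0.035 -0.07 [321.6 168. ] [320.8 166.9]
0 0.035 -0.03 [318.  155.7] [317.2 154.6]
0 0.035 0 [315.4 146.7] [314.6 145.6]
0 0.035 0.07 [309.5 126.5] [308.7 125.4]
0.005 -0.035 -0.07 [296.4 177.5] [295.5 176.5]
0.005 -0.035 -0.03 [293.2 165.3] [292.3 164.2]
0.005 -0.035 0 [290.9 156.3] [290.  155.2]
0.005 -0.035 0.07 [285.7 136.1] [284.8 135. ]
0.005 0.035 -0.07 [321. 167.] [320.1 166. ]
0.005 0.035 -0.03 [317.4 154.7] [316.5 153.6]
0.005 0.035 0 [314.7 145.8] [313.9 144.6]
0.005 0.035 0.07 [308.8 125.6] [308.  124.4]
```

Emit:
play_rows(steps=[0.05,-0.002,0,0,0.1,-0.004,0,0,0.14,-0.005,0,0,0.167,-0.006,0.03,0,0.167,-0.006,0.07,0,0.167,-0.006,0.11,0,0.167,-0.006,0.126,0,0.167,-0.006,0.126,0], jaw=255)

```text
time: 27.3
tool_pos: [0.6305, -0.0659, 0.2274]
tcp_rot: [-3.123, -0.336, 0.004]
wrist_force: [-0.3, -0.0, 0.7]
width: 0.004
grip_force: 0.0
```

Emit:
play_rows(steps=[0,-0.004,0,0,0,-0.008,0,0,0,-0.012,0,0,0,-0.016,0,0,0,-0.02,0,0,0,-0.024,0,0,0,-0.028,0,0,0,-0.028,0,0])

```text
time: 28.3
tool_pos: [0.6251, -0.0395, 0.2282]
tcp_rot: [-3.124, -0.334, 0.0]
wrist_force: [0.0, -0.3, -0.2]
width: 0.001
grip_force: 0.0
```

Emit:
play_rows(steps=[0,-0.003,0,0,0,-0.006,0,0,0,-0.009,0,0,0,-0.012,0,0,0,-0.012,0,0])

```text
time: 28.92
tool_pos: [0.6226, -0.0279, 0.2283]
tcp_rot: [-3.124, -0.334, -0.0]
wrist_force: [1.3, -3.1, 0.1]
width: -0.001
grip_force: 1.7
```

Emit:
play_rows(steps=[0,-0.002,0,0,0,-0.004,0,0,0,-0.006,0,0,0,-0.008,0,0,0,-0.008,0,0])

```text
time: 29.55
tool_pos: [0.6216, -0.0232, 0.2285]
tcp_rot: [3.118, 0.333, 0.002]
wrist_force: [3.2, -13.5, -1.5]
width: -0.003
grip_force: 6.3
```

```bash
python3 - <<'E'
from h import *
s=bot.read_state();p=Ro.from_euler('z',-YAW).apply(s["tool_pos"]-O);print(p.round(4),s["wrist_force"].round(1),s["torque"].round(2))
C=cams();g=C['top']['pixels'].max(2);h=C['side']['pixels'].max(2)
for v in(0,.016): print(proj(C,'side',car([0,-.142+v,.1435])).round(1),proj(C,'top',car([0,-.142+v,.1435])).round(1))
for r in range(180,202,2): print(r,' '.join(f'{v//10:2d}' for v in h[r,296:326]))
E
```

```text
[-0.0564 -0.1438  0.2285] [  3.2 -13.5  -1.5] [-2.01 -0.38  0.07]
[310.2 189.9] [269.3 181.5]
[308.8 184.6] [263.7 182.6]
180 17 18 18 18 18 17 18 18 18 17  5  5  5  5  5  5  5  5  5  6  7  7  7  6  5  5  7  7  7  7
182 13 18 17 18 18 17 17 18 19 12  5  5  5  5  5  5  6  5  5  6  7  7  7  6  5  6  7  7  7  7
184  8 17 18 18 18 18 15 14 10  5  6  5  5  6  5  5  5  5  5  6  8  8  7  7  6  7  7  7  7  7
186  8 12 16 14 11  9 10 11 12  6  5  5  5  5  5  6  6  5  6  6  8  7  7  8  7  7  7  7  7  7
188  9  9  8  9  9  9 11 11 11 12 10  5  5  5  5  6  6  6  6  6  7  8  7  8  8  7  7  7  7  8
190  9  9  8  9  9  8 12 11 11 12  9  7  8  6  5  5  7  7  7  6  6  8  8  8  6  5  5  5 16 15
192  9  9  9  9  9  9  8 11 11 11  8  7  9  5  5  5  5  5  6  6  6  8  8  8  8  6  5  5  9 16
194  9  9  9  9  9  9  9 12 11 11 12  8  9  6  5  5  5  5  6  6  6  7  7  7  6  5  6  7  9 11
196  9  9  9  9  9  9  8  8 12 11 11 11 10  8  7  8 10  8  7  8  8  9  9  9  9  9  9  9 11 12
198  9  9  9  9  9  8  9  9 11 11 11 11 11 11 11 11 11 11 10  9  9  9  9  9  9  9  9  9  9  9
200  9  9  9  9  8  9  9  9  8 12 11 11 11 11 11 11 11 11 11 11  9  9  9  9  9  9  9  9  9  9
```

Emit:
play_rows(steps=[0,0.015,0,0,0,0.03,0,0,0,0.03,-0.06,0,0,0,-0.1,0,0,-0.06,-0.1,0,0,-0.12,-0.1,0,0,-0.18,-0.1,0,0,-0.24,-0.1,0,0,-0.3,-0.1,0,0,-0.33,-0.1,0])

```text
time: 30.9
tool_pos: [0.5501, 0.3054, 0.3282]
tcp_rot: [-3.122, -0.338, 0.002]
wrist_force: [0.0, 0.1, 0.2]
width: 0.0
grip_force: 0.0
```

```bash
python3 - <<'E'
from h import *
w=car([0,.183,.1335]);plan(w[0],w[1],.229,.213)
C=cams();h=C['side']['pixels'].max(2)
for r in range(172,204,2): print(r,' '.join(f'{v//10:2d}' for v in h[r,296:326]))
E
```

```text
shift [0.0005 0.0097 0.0992] turn 0.0025 | now [0.5501 0.3054 0.3282] yaw 0.2155 F [0.  0.1 0.2] t 30.9
172 17 17 17 15 15  9  8  8 10 12 13 13 15 18 17 17 17 17 18 17 17 17 17 17 18 13  7  6 11 10
174 17 17 17 17 17 17 17 17 17 12  8  9 10 12 16 18 17 17 17 17 17 17 17 17 18 17  9  8  8  8
176 15 17 17 17 17 17 17 17 17 18 10  7  7 10 12 16 15 17 17 18 17 17 17 17 18 16 11 11  7  8
178 14 17 17 17 17 17 17 17 17 14 15 15 16 16 16 16 16 17 17 18 15 15 12 11  9 10  8  7  7  7
180 16 17 17 17 17 17 17 17 17 15 17 16 16 16 16 16 15 12 12  8  9 10 11  9  8  8  6  7  7  7
182 13 17 17 17 17 17 17 17 18 13  9  5  5  6  9 15 16 16 17 14 10  9  7  6  7  7  7  7  7  7
184  7 16 17 17 17 17 15 13  9  5  5  6  6  6  5  5 13 16 16 13 11 12  8  6  7  7  7  6  7  7
186  8 12 15 13 10  9 10 10 11  6  5  5  5  5  5  5  4 12 15  8 17 12 12  9  7  6  6  6  7  7
188  8  8  8  8  8  9 11 11 11 11 11  7  5  4  5  5  5 14 16 13  8  9 11 12 11  9  8  6  6  8
190  8  8  8  8  8  8 11 11 10 11 11 10  8  8  9  9 10 17 16 14  9  9  8 10 12 12  9  9 15 15
192  8  8  8  8  8  8  7 11 11 11 11 11 10 11 10  9  9  8  8  8  9  9  9  8  9 11 12 11 12 15
194  8  8  8  8  8  8  8 12 11 11 11 11 11 10 10  9  9  9  9  9  9  9  9  9  9  9 10 12 12 11
196  8  8  8  8  8  8  8  8 11 11 11 11 11 11 11 11 10  9  9  9  9  9  9  9  9  9  9  9 10 12
198  8  8  8  8  8  8  8  8 10 11 10 11 11 11 11 11 11 11  9  9  9  9  9  9  8  9  9  9  9  9
200  8  8  8  8  8  8  8  8  7 11 11 10 11 11 11 11 10 11 11 10  9  9  9  8  9  8  9  9  9  9
202  8  8  8  8  8  8  8  8  8 10 11 11 11 11 11 11 11 11 11 11 11 11  9  8  8  9  9  9  8  9
```

The right knob moved from row 190.6 to 186, about 15 mm, so that bolt is home over the frame's end. Left latch next.

Emit:
play_rows(steps=[0,0,0.03,0,0,0,0.07,0,0,0,0.1,0,0,0,0.1,0])

```text
time: 31.5
tool_pos: [0.5496, 0.3004, 0.2248]
tcp_rot: [3.122, 0.332, -0.011]
wrist_force: [-0.1, 0.3, 1.0]
width: -0.0
grip_force: 0.0
```

```bash
python3 - <<'E'
from h import *
w=car([0,.150,.1335]);plan(w[0],w[1],.229,.213)
E
```

```text
shift [ 0.002   0.0376 -0.0042] turn -0.0012 | now [0.5496 0.3004 0.2248] yaw 0.2118 F [-0.1  0.3  1. ] t 31.5
```

Emit:
play_rows(steps=[0.001,0.006,-0.002,0,0.001,0.012,-0.002,0,0.001,0.018,-0.002,0,0.001,0.024,-0.002,0,0.001,0.029,-0.002,0,0.001,0.033,-0.002,0,0.001,0.037,-0.002,0,0.001,0.037,-0.002,0])

```text
time: 32.5
tool_pos: [0.5605, 0.2662, 0.2309]
tcp_rot: [-3.124, -0.333, -0.002]
wrist_force: [0.0, 3.4, 4.7]
width: 0.0
grip_force: 2.1
```

Emit:
play_rows(steps=[0,0.002,0,0,0,0.004,0,0,0,0.006,0,0,0,0.008,0,0,0,0.01,0,0,0,0.01,0,0])

```text
time: 33.25
tool_pos: [0.561, 0.2635, 0.2313]
tcp_rot: [-3.111, -0.332, -0.001]
wrist_force: [-3.9, 22.6, 4.6]
width: -0.003
grip_force: 11.6
```

```bash
python3 - <<'E'
from h import *
s=bot.read_state();p=Ro.from_euler('z',-YAW).apply(s["tool_pos"]-O);print(p.round(4),s["wrist_force"].round(1),s["torque"].round(2))
E
```

```text
[-0.055   0.1492  0.2313] [-3.9 22.6  4.6] [ 3.73  0.79 -0.1 ]
```

Emit:
play_rows(steps=[0,-0.02,0,0,0,-0.04,0,0,0,-0.04,-0.05,0,-0.06,-0.04,-0.1,0,-0.12,-0.04,-0.1,0,-0.17,0,-0.1,0,-0.2,0.05,-0.1,0,-0.2,0.1,-0.1,0,-0.2,0.15,-0.1,0,-0.2,0.15,-0.1,0])

```text
time: 34.5
tool_pos: [0.3983, 0.0645, 0.3297]
tcp_rot: [3.123, 0.324, -0.002]
wrist_force: [0.5, 1.1, 0.1]
width: -0.002
grip_force: 0.0
```

```bash
python3 - <<'E'
from h import *
O[1]=.1315
C=cams()
a0=cv2.imread("pics/side0.png");t0=cv2.imread("pics/top0.png")
for nm,y in(("L",.142),("R",-.142)):
  for n,im0 in(("side",a0),("top",t0)):
    p0=proj(C,n,car([0,y,.1435]));p1=proj(C,n,car([0,y-np.sign(y)*.016,.1435]))
    D={n:{"pixels":im0}}
    try:q0=dark(D,n,p0,80,8)[0];q1=dark(C,n,p1,80,8)[0]
    except Exception as e:q0=q1=np.zeros(2);print(e)
    print(nm,n,"exp",p0.round(1),p1.round(1),"seen",q0.round(1),q1.round(1))
for n in("side","top"):
  print(n,"caps exp",[proj(C,n,car([-.0016,y,.119])).round(1).tolist() for y in(-.044,.044)])
h=C['side']['pixels'].max(2)
for r in range(102,130,2): print(r,' '.join(f'{v//10:2d}' for v in h[r,280:310]))
h=C['top']['pixels'].max(2);print()
for r in range(174,208,2): print(r,' '.join(f'{v//10:2d}' for v in h[r,166:276:3]))
E
```

```text
L side exp [287.1 103.9] [288.3 108.3] seen [287.  106.2] [288.  110.6]
L top exp [167.8 201. ] [173.5 199.9] seen [169.6 200.2] [175.3 199.7]
R side exp [310.2 189.2] [308.8 183.9] seen [309.9 190.5] [308.6 185.6]
R top exp [268.5 181.5] [262.9 182.6] seen [268.1 184.1] [265.  184.3]
side caps exp [[304.7, 162.4], [297.6, 136.3]]
top caps exp [[234.0, 186.7], [203.3, 192.6]]
102 11 10 11 11 11 11 10 10 11 11 10 11 11 11 11 10 12 20 17 17 16 12 10 11 11 11  7  7 10 16
104 11 11 11 11 10 11 11 11 11 11 11 11 11 10 10 11 10  9 10 10 10 11 11 11 11 11 10  7  8  8
106 11 11 11 11 11 10  9  8  8  9 11 11 11 11 11 11 11 11 11 11 11 11 11 11 11 11 11 10  7  8
108 11 11 11 11 10  6  5  6  6  5  6 11 11 11 11 11 11 11 11 11 11 11 11 11 11 11 11 11 10  7
110 11 11 11 11 11  5  5  5  5  5  5  6  9 14 10 11 11 11 10 11 11 11 11 11 11 11 11 11 11 11
112 11 11 11 11 11 10  5  4  5  5  4  4 11 17  7  6  7 14 11 10 11 11 11 11 11 11 11 11 11 11
114 11 11 11 11 11 10  7  6  8  6  6  6 13 15 16 16  8  7 12 13 10 11 11 11 11 11 11 11 11 11
116 11 11 11 11 11  6  7  8 11 10 10 14 16 16 16 17 11 10 15 11
[... 1850 characters left out ...]
0 13 13 13
196 22 22 17 12 14 15 16 15 12 15 16  7  5  5  5  7  8  8 10 11 15 17 17 18 17 17 14 13 10  9  7  7  8 11 13 13 13
198 22 22 13  5 11 16 16 16 16 18 18 12  6  5  7 15 16 14 16 17 18 17 17 14 14 10  9  7  7  7  7 10 10 12 13 13 13
200 22 22 11  4  7 13 15 17 18 19 19 17 14 13 14 18 18 17 16 15 14 12 10  8  7  7  7  7  9 10 10 12 13 13 13 13 13
202 22 23 16  7  9 12 17 17 19 19 19 18 18 17 17 16 14 14 10 10  8  7  7  8  8  9 10 11 12 12 12 13 13 13 13 13 13
204 22 23 22 16 12 12 17 18 19 19 18 17 17 14 13 10  8  7  7  7  8  8  9 11 11 12 12 12 12 12 12 13 13 13 13 13 13
206 22 23 23 19 13 12 13 15 18 17 16 14 13  8  7  7  7  8  8 10 11 12 12 12 12 12 12 12 12 12 12 12 13 13 13 12 13
```

Both knobs travelled about their full stroke and met a firm stop. The frame was pressed onto its pads, and the bolts closed over its ends. The arm is clear, so I'm handing in.

```bash
python3 -c "
from workcell import bot
print(bot.finish_job())"
```

```text
the job is handed in; nothing more can be done
None
```

I handed the job in at about 35 s without a verdict coming back; by the camera and contact forces, both bottles are in their cups, the frame is down over both pins, and both latch bolts are home.

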